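Put door hardware back into the stock bins

ROBOT

A 6-joint arm with a two-finger parallel gripper is mounted at the origin on the work surface. World frame = base frame: x ahead of the robot, y to its left, z up, the work surface at z = 0. Lengths are in m, angles in rad, forces in N, time in s.
With the tool pointing down it reaches from about 0.325 to 0.9 m from the base axis. Payload 3.5 kg.
Tool frame: the origin (TCP) lies at the very end of the fingers, on their centre line; the grasp point (between the pads) lies 19 mm behind it; z points along the fingers, y is the line along which they close (so a half turn about z gives the same grasp; the last joint's range is limited). The gripper opens to 85 mm and grips with 20 to 120 N. Pads are 22 mm wide; open, the fingers measure 114 mm over their backs; the gripper's body (76 mm by 85 mm) begins 54 mm behind the grasp point. The pads swing forward as they close: fully open they stand 13 mm farther back than shut.
Start: joints at [-1.402, 0.276, -0.026, 1.268, 0, 1.467], TCP at [0.168, -0.602, 0.231] pointing down, gripper open.
Joint ranges: [-3.12, 3.12], [-0.85, 1.88], [-1.08, 1.24], [-1.95, 2.15], [-1.57, 1.53], [-3.14, 3.14]. Speed limits (rad/s): [2.57, 2.57, 3.14, 3.14, 3.14, 3.14].

INTERFACE

Orientations are given as a unit quaternion [w, x, y, z].
In Python, from bench import env gives the robot as it stands. The module is installed in compiled form; this text tells all that it offers.
- The arm moves only by the shell command python3 -m crank 'ROWS' [FORCE]. ROWS is JSON, a list that holds one entry, the list of rows, each a list of 7 numbers: the opening, from -1 (shut) to 1 (fully open), then the shift along the tool's x, y, z in m, then the turn, a rotation vector about the tool's x, y, z in rad. A call has 1 to 12 rows; each row shifts and turns the commanded pose from where the row before left it, along the tool's axes as they then stand; what a row does not reach is not made up. A row lasts 1/8 s, in which the tool goes at most 62.5 mm and 10.7 degrees, less where a joint would pass 70% of its speed; a pose out of reach is approached as far as the arm can. A call with a gripper value outside its range is refused whole. The fingers move at their own pace and stop on an object; FORCE is the grip in N (left out, the last holds). Time passes only in rows, so rows that do not move let the fingers close. It gives the time, the measured TCP pose, the force, the opening and the grip force at its end, in the units of the state.
- env.state(): the state, without advancing time (a new reading comes with each control period).
- env.camera(name): name is "scene" or "top"; returns (picture, depth): 400x640x3 uint8, red, green, blue; 400x640 float32, m along the optical axis (not along the pixel's ray), 0 where there is no reading.
- env.get_calibration(name): a dict with "K" (3x3 intrinsics, pixels), "k1" (the pictures are not rectified: a ray, as slopes to the right and down, at radius r is drawn at 1 + k1 r^2 times it, then the intrinsics apply), "R" (3x3) and "t" (3): a world point X has camera coordinates R X + t. Camera axes: x right, y down, z forward; pixel columns grow to the right and rows downward; lengths in m; the calibration is good to about 2 mm. A picture is of the moment at which its call begins. get_calibration takes no time and is no camera call.
- env.close_job(): hands the job in; it is judged then, once.
The state is a dict: "time_s": time; "qpos": joint angles; "qd": joint speeds; "joint_torque": joint torques, N m; "tcp_pos": TCP position; "tcp_rot": TCP orientation; "contact_force": force on the tool from outside, world axes, zero at the start; "wrist_torque": the same for the moment, N m; "finger_gap": opening from 0.0 (shut) to 1.0 (fully open); "finger_force": force on a finger pad.
Only numpy, scipy, OpenCV 4.12 (cv2) and the standard library are available. Lean on these libraries where they do the work, as an engineer would, in place of code of your own. Each camera call takes 0.05 s, during which the arm holds its last target. There are 200 camera calls.

TASK

Put the four loose pieces of door hardware on the counter back into stock: each goes into the bin whose ledge carries a sample of the same article (the large padlock with the large one, the small with the small one). Set each down gently without dropping it, resting flat on the bin's floor the same way up as it lies now, and let go. Leave the tape roll and the carton where they are.

Things in the scene. Friction and masses are not known exactly. Their poses are not given: they have to be found in the camera images.
- large_padlock: large loose padlock lying flat: brass body 46 (x) x 52 (y) x 24 thick, steel shackle (9 mm bar, 12 mm above the underside) reaching out of the +x side to x = 55. Origin: centre of the body's underside; z up; about 340 g (mm)
- small_padlock: small loose padlock lying flat: brass body 30 (x) x 34 (y) x 18 thick, steel shackle (6 mm bar, 9 mm above the underside) reaching out of the +x side to x = 35. Origin: centre of the body's underside; z up; about 120 g (mm)
- knob: loose round steel door knob standing on its rose: rose 52 diameter, 6 to 9 thick, neck 22 diameter, knob head 50 diameter with a straight band from z = 37 to 51, whole height 60. Origin: centre of the rose's underside; z up along the axis; about 260 g (mm)
- pull: loose steel drawer pull standing on its two feet: straight bar 96 long (along x), 12 wide (y), from z = 24 to 34, on two round feet 18 diameter at x = +-39; open under the bar. Origin: midway between the feet at their underside; z up; about 120 g (mm)
- bin_large_padlock: fixed open grey stock bin, 128 (x) x 104 (y) x 32 high outside, walls and floor 4 thick, floor top at z = 4; behind it (+x) a white ledge 14 high reaches to x = 126 and carries, fixed, a sample: a large padlock like the loose one (body 52 x 46), flat, shackle to +y, up to z = 38. Origin: centre of the bin's underside; z up, x towards the ledge. Bins are alike but for it. (mm)
- bin_small_padlock: fixed open grey stock bin, 128 (x) x 104 (y) x 32 high outside, walls and floor 4 thick, floor top at z = 4; behind it (+x) a white ledge 14 high reaches to x = 126 and carries, fixed, a sample: a small padlock like the loose one (body 34 x 30), flat, shackle to +y, up to z = 32. Origin: centre of the bin's underside; z up, x towards the ledge. Bins are alike but for it. (mm)
- bin_knob: fixed open grey stock bin, 128 (x) x 104 (y) x 32 high outside, walls and floor 4 thick, floor top at z = 4; behind it (+x) a white ledge 14 high reaches to x = 126 and carries, fixed, a sample: a round door knob like the loose one, standing upright, up to z = 74. Origin: centre of the bin's underside; z up, x towards the ledge. Bins are alike but for it. (mm)
- bin_pull: fixed open grey stock bin, 128 (x) x 104 (y) x 32 high outside, walls and floor 4 thick, floor top at z = 4; behind it (+x) a white ledge 14 high reaches to x = 126 and carries, fixed, a sample: a drawer pull like the loose one, standing across the ledge (bar along y), up to z = 48. Origin: centre of the bin's underside; z up, x towards the ledge. Bins are alike but for it. (mm)
- tape_roll: bystander: loose roll of blue tape lying flat beside the work, 90 outside and 64 inside diameter, 25 high; origin: centre of its underside (mm)
- carton: bystander: small loose cardboard carton with a white paper band, beside the work, 70 (x) x 60 (y) x 45 high; origin: centre of its underside (mm)
There are look-alikes about, which are no part of the job. What is shaped like the large_padlock but blue or purple is not meant. What is shaped like the small_padlock but pink is not meant.

How it is judged:
By the outcome, as a careful person would: the job done as asked, in the order asked, and still so for the second after the job is handed in, with the robot touching nothing.
It also fails if it takes over 99 s, if anything falls off the work surface, if the arm or the gripper's body presses on something with over 40 N, if the wrist force passes 120 N, or if a joint passes its speed limit or range.

## Working session

There is one attempt and no reset: what is moved stays moved. The work goes in short steps, Python scripts to look and compute and a shell command to move; the robot and the scene stay as the last step left them, time stands still between calls to the robot, and variables do not carry over. Pictures are saved under pics/ and viewed, at most 14 in all, crops included, and the job is handed in when it is done.

```bash
mkdir -p pics
cat > h.py <<'E'
import numpy as np, cv2
from bench import env
def cal(n):
    c=env.get_calibration(n); return np.array(c["K"],float),float(c["k1"]),np.array(c["R"],float),np.array(c["t"],float)
def pts(n,uv,z):
    """pixels -> world points on plane z"""
    K,k1,R,t=cal(n); uv=np.asarray(uv,float).reshape(-1,1,2)
    s=cv2.undistortPoints(uv,K,np.array([k1,0,0,0,0.]),None,None).reshape(-1,2)
    d=np.c_[s,np.ones(len(s))]@R; C=-R.T@t
    return C+d*((z-C[2])/d[:,2])[:,None]
def cloud(n,dep):
    K,k1,R,t=cal(n); v,u=np.mgrid[:400,:640]
    s=cv2.undistortPoints(np.stack([u,v],-1).reshape(-1,1,2).astype(float),K,np.array([k1,0,0,0,0.])).reshape(400,640,2)
    P=np.dstack([s,np.ones((400,640))])*dep[...,None]
    return (P-t)@R
E
python3 - <<'E'
from h import *
for n in("top","scene"):
    p,d=env.camera(n); cv2.imwrite(f"pics/{n}0.png",p[...,::-1]); np.savez(f"{n}0.npz",p=p,d=d)
    K,k1,R,t=cal(n); print(n,K[0,0],k1,-R.T@t,R[2])
s=env.state(); print(s)
E
```

```text
top 466.6263747401238 -0.10469141355535477 [ 3.73593846e-01 -6.30127555e-04  1.37280790e+00] [ 0.10298386 -0.00865364 -0.99464538]
scene 365.6739263125598 0.00201043090428463 [0.82145119 0.4749632  0.68670337] [-0.35804059 -0.53889789 -0.76249328]
{'time_s': 0.1, 'qpos': array([-1.40241467e+00,  2.77058720e-01, -2.77088245e-02,  1.26802174e+00,
        1.04587026e-05,  1.46742339e+00]), 'qd': array([ 0.00175401,  0.00023585,  0.00300321, -0.00027333,  0.00179154,
       -0.00089171]), 'joint_torque': array([-1.20895461e-04, -4.46710289e+01,  2.96128017e+01,  8.47349118e-03,
       -1.45672225e-04, -3.21890226e-06]), 'tcp_pos': array([ 0.16765638, -0.6013721 ,  0.23028687]), 'tcp_rot': array([-9.96122888e-04,  9.90782383e-01,  1.35459504e-01, -2.71576343e-05]), 'contact_force': array([-0.60601149, -0.52971746,  0.64020774]), 'wrist_torque': array([ 0.02681865,  0.01904571, -0.02852606]), 'finger_force': 0.0, 'finger_gap': 1.0024575525520603}
```

View pics/top0.png

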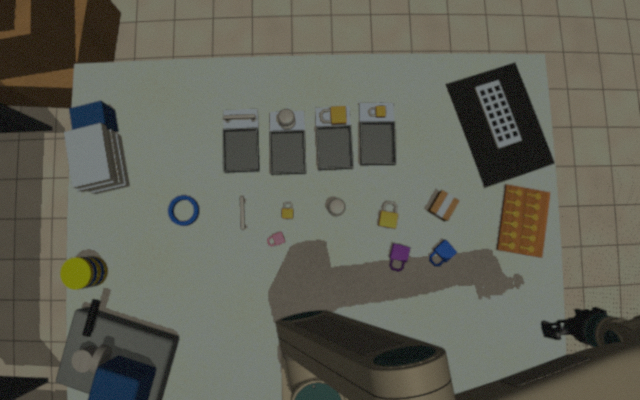

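View pics/scene0.png

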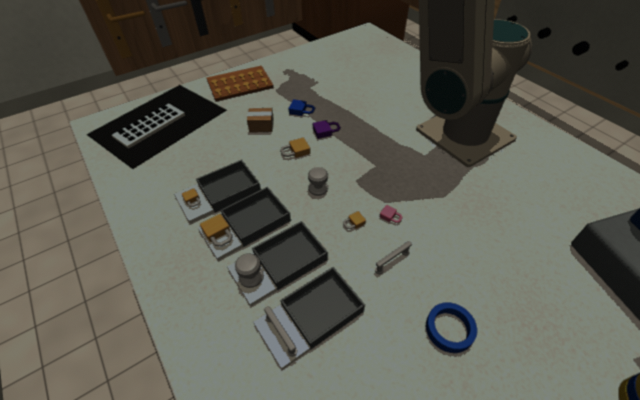

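The top view has +x up and +y left.
- **Bins:** pull (240,150), knob (288,152), large padlock (334,147), small padlock (377,143).
- **Loose pieces:** pull (242,212), small brass padlock (287,212), knob (336,206), large brass padlock (388,214).
- **Look-alikes, not wanted:** pink (276,239), purple (399,256), blue (442,252), plus the samples on the ledges.

The scene view agrees with this. Next I'll take a close crop and measure.

Run:
```python
from h import *
T=np.load("top0.npz");S=np.load("scene0.npz")
a=cv2.resize(T["p"][95:275,215:465],None,fx=3,fy=3,interpolation=2)
cv2.imwrite("pics/crop_top.png",a[...,::-1])
for n,D in(("top",T),("scene",S)):
    W=cloud(n,D["d"]); z=W[...,2]
    tab=(D["d"]>0)&(W[...,0]>.35)&(W[...,0]<.85)&(abs(W[...,1])<.5)
    flat=tab&(abs(z)<.015); print(n,"table z",np.median(z[flat]),z[flat].std())
    m=(tab&(z>.007)&(z<.12)).astype(np.uint8)
    k,l,st,c=cv2.connectedComponentsWithStats(m)
    for i in range(1,k):
        if st[i,4]<25: continue
        q=W[l==i]; r=cv2.minAreaRect((q[:,:2]*1000).astype(np.float32))
        print(n,c[i].round(0),st[i,4],"xy",np.round(q[:,:2].mean(0),4),"zmax",np.percentile(q[:,2],95).round(4),"rect",np.round(r[0],1),np.round(r[1],1),round(r[2],1),np.median(D["p"][l==i],0))
```

```text
top table z -0.0003371682302927991 0.003828354735407227
top [377. 125.] 1038 xy [ 0.7173 -0.1977] zmax 0.0336 rect [ 690.8 -198.1] [105.2 192.8] 89.0 [103.5 100.   86. ]
top [334. 127.] 1030 xy [ 0.7119 -0.0684] zmax 0.0394 rect [681.4 -67.2] [192.6 106.5] 1.5 [102.  98.  66.]
top [240. 130.] 1044 xy [0.7089 0.2097] zmax 0.0475 rect [681.3 209.9] [192.3 105.9] 1.0 [100. 101.  93.]
top [287. 130.] 1020 xy [0.7023 0.0706] zmax 0.0722 rect [670.6  69.5] [191.6 103.7] 0.0 [98.  98.  90.5]
top [443. 205.] 586 xy [ 0.47   -0.3775] zmax 0.0493 rect [ 472.2 -379.7] [64.5 72. ] 58.4 [108.  84.  56.]
top [183. 210.] 420 xy [0.4755 0.3779] zmax 0.0274 rect [474.3 378.5] [90.2 85.2] 89.0 [32. 57. 97.]
top [242. 213.] 141 xy [0.4621 0.2036] zmax 0.0366 rect [464.3 204. ] [90.3 12.9] 0.9 [107. 105.  95.]
top [336. 207.] 249 xy [ 0.472  -0.0681] zmax 0.0609 rect [472.4 -68.6] [48.3 49.4] 59.3 [108. 105.  96.]
top [389. 216.] 380 xy [ 0.445  -0.2209] zmax 0.0274 rect [ 451.7 -223.4] [52.7 78.6] 77.1 [117. 109.  48.]
top [287. 211.] 135 xy [0.4661 0.0733] zmax 0.0214 rect [469.8  73. ] [32.3 46.6] 89
[... 972 characters left out ...]
586] zmax 0.0585 rect [476.1 -63.5] [44.8 47.3] 56.4 [71.5 68.5 62. ]
scene [390. 213.] 217 xy [0.3882 0.1113] zmax 0.0187 rect [385.4 113.5] [35.3 49.6] 19.5 [119.  69.  82.]
scene [355. 220.] 231 xy [0.4685 0.0794] zmax 0.0182 rect [470.4  78.2] [34.2 50.7] 89.2 [116.  92.  42.]
scene [269. 266.] 2522 xy [0.6946 0.0826] zmax 0.0712 rect [671.3  73.2] [190.4 105.9] 0.7 [58. 57. 53.]
scene [393. 255.] 283 xy [0.4664 0.2087] zmax 0.0342 rect [464.4 207.1] [94.7 13.2] 2.2 [100.  97.  88.]
scene [298. 323.] 3128 xy [0.7082 0.2158] zmax 0.0467 rect [681.6 212.2] [189.7 105.8] 0.9 [88. 85. 78.]
scene [452. 327.] 1209 xy [0.4786 0.3846] zmax 0.0252 rect [476.4 382.4] [89.1 88.7] 50.2 [18. 43. 92.]
```

View pics/crop_top.png

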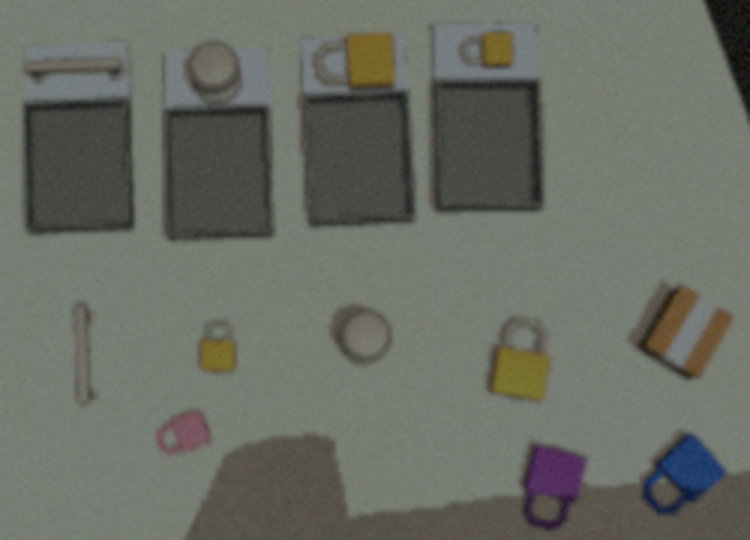

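The crop confirms the choice: the brass padlocks at (219,350) and (520,370) in the crop, the steel knob at (363,335) and the steel pull at (83,352). Pink, purple and blue are left alone. Measured heights and sizes match the description.

Positions, averaged over both views (mm):

| Piece | Loose position | Bin centre |
|---|---|---|
| Large padlock | (436,-218), yaw -11° | (650,-66) |
| Small padlock | (460,76) | (660,-196) |
| Knob | (474,-66) | (640,71) |
| Pull | (464,206) | (650,211) |

I'll work with tool yaw π, so that joint 6 stays in range.

```bash
python3 -m crank '[[[1,0.036,-0.030,0.004,0,0,0],[1,0.036,-0.030,0.004,0,0,0],[1,0.036,-0.030,0.004,0,0,0],[1,0.036,-0.030,0.004,0,0,0],[1,0.036,-0.030,0.004,0,0,0],[1,0.036,-0.030,0.004,0,0,0],[1,0.036,-0.030,0.004,0,0,0],[1,0.036,-0.030,0.004,0,0,0],[1,0.036,-0.030,0.004,0,0,0],[1,0.036,-0.028,0.004,0,0,0],[1,0,0,0,0,0,0]]]' 40
python3 -m crank '[[[1,0,0,0,0,0,-0.18],[1,0,0,0,0,0,-0.18],[1,0,0,0,0,0,-0.18],[1,0,0,0,0,0,-0.18],[1,0,0,0,0,0,-0.18],[1,0,0,0,0,0,-0.18],[1,0,0,0,0,0,-0.18],[1,0,0,0,0,0,-0.18],[1,0,0,0,0,0,-0.18],[1,0,0,0,0,0,-0.18],[1,0,0,0,0,0,-0.18],[1,0,0,0,0,0,-0.18]]]'
python3 -m crank '[[[1,0,0,0,0,0,-0.18],[1,0,0,0,0,0,-0.18],[1,0,0,0,0,0,-0.16],[1,0,0,0,0,0,0],[1,0,0,0,0,0,0]]]'
cat >> h.py <<'E'
def yaw():
    from scipy.spatial.transform import Rotation as Ro
    s=env.state(); q=s["tcp_rot"]; M=Ro.from_quat([q[1],q[2],q[3],q[0]]).as_matrix()
    return s,M
def to(x,y,z):
    s,M=yaw(); print("tcp",s["tcp_pos"].round(4),"xaxis",M[:,0].round(3),"z",M[:,2].round(3),"tool shift",(M.T@(np.array([x,y,z])-s["tcp_pos"])).round(4))
E
python3 -c "
from h import *
to(.436,-.218,.1);print(env.state()['qpos'])"
```

```text
time_s: 1.48
tcp_pos: [0.4351, -0.2158, 0.1905]
tcp_rot: [-0.001, 0.99, 0.138, -0.0]
contact_force: [-0.7, -0.3, 0.5]
finger_gap: 1.0
finger_force: 0.0
time_s: 2.98
tcp_pos: [0.4338, -0.2191, 0.1911]
tcp_rot: [-0.0, 0.345, 0.938, -0.0]
contact_force: [0.8, 0.2, 0.1]
finger_gap: 1.001
finger_force: 0.0
time_s: 3.6
tcp_pos: [0.4342, -0.2187, 0.1912]
tcp_rot: [-0.0, 0.096, 0.995, 0.0]
contact_force: [0.0, 0.2, -0.9]
finger_gap: 0.998
finger_force: 0.0
tcp [ 0.4342 -0.2187  0.1912] xaxis [-0.981  0.192  0.   ] z [-0.  0. -1.] tool shift [-0.0017  0.0011  0.0912]
[-5.99656103e-01  5.66660961e-02 -3.76063387e-01  1.13834815e+00
 -1.38375329e-04 -4.06815794e-01]
```

```bash
python3 -m crank '[[[1,-0.002,0.001,0.035,0,0,0],[1,0,0,0.035,0,0,0],[1,0,0,0.035,0,0,0],[1,0,0,0.035,0,0,0],[1,0,0,0.025,0,0,0],[1,0,0,0.015,0,0,0],[1,0,0,0.007,0,0,0],[1,0,0,0,0,0,0]]]' 40
python3 -m crank '[[[-1,0,0,0,0,0,0],[-1,0,0,0,0,0,0],[-1,0,0,0,0,0,0],[-1,0,0,0,0,0,0],[-1,0,0,0,0,0,0],[-1,0,0,0,0,0,0],[-1,0,0,0,0,0,0],[-1,0,0,0,0,0,0]]]' 50
```

```text
time_s: 4.6
tcp_pos: [0.4369, -0.2179, 0.0045]
tcp_rot: [0.0, 0.095, 0.995, -0.0]
contact_force: [-0.2, -0.1, -0.3]
finger_gap: 1.006
finger_force: 0.0
time_s: 5.6
tcp_pos: [0.4376, -0.2185, 0.0054]
tcp_rot: [0.001, 0.095, 0.995, -0.001]
contact_force: [-1.0, -0.6, 6.3]
finger_gap: 0.594
finger_force: 53.6
```

```bash
python3 -m crank '[[[-1,0,0,-0.01,0,0,0],[-1,0,0,-0.02,0,0,0],[-1,0,0,-0.03,0,0,0],[-1,0,0,-0.03,0,0,0],[-1,0,0,-0.02,0,0,0],[-1,0,0,0,0,0,-0.1],[-1,0,0,0,0,0,-0.1],[-1,0,0,0,0,0,0]]]' 50
python3 -c "
from h import *
to(.636,-.067,.1)"
```

```text
time_s: 6.6
tcp_pos: [0.4359, -0.2171, 0.1139]
tcp_rot: [-0.001, -0.005, 1.0, 0.001]
contact_force: [-0.4, -0.0, -3.2]
finger_gap: 0.591
finger_force: 53.3
tcp [ 0.4359 -0.2171  0.1139] xaxis [-1.    -0.009  0.001] z [-0.001  0.001 -1.   ] tool shift [-0.2015  0.1483  0.0138]
```

```bash
python3 -m crank '[[[-1,-0.020,0.015,0,0,0,0],[-1,-0.030,0.022,0,0,0,0],[-1,-0.035,0.026,0,0,0,0],[-1,-0.035,0.026,0,0,0,0],[-1,-0.035,0.026,0,0,0,0],[-1,-0.030,0.020,0,0,0,0],[-1,-0.0165,0.013,0,0,0,0],[-1,0,0,0,0,0,0],[-1,0,0,0.025,0,0,0],[-1,0,0,0.025,0,0,0],[-1,0,0,0.020,0,0,0],[-1,0,0,0,0,0,0]]]'
python3 - <<'E'
from h import *
to(.636,-.067,.012)
p,d=env.camera("scene"); cv2.imwrite("pics/s1.png",cv2.resize(p[130:330,150:400],None,fx=2.5,fy=2.5)[...,::-1])
E
```

```text
time_s: 8.1
tcp_pos: [0.6338, -0.0678, 0.0421]
tcp_rot: [-0.003, -0.005, 1.0, 0.0]
contact_force: [0.2, 0.7, -2.8]
finger_gap: 0.597
finger_force: 53.2
tcp [ 0.6338 -0.0678  0.0421] xaxis [-1.    -0.009  0.005] z [-0.005  0.001 -1.   ] tool shift [-0.0023  0.0008  0.0301]
```

View pics/s1.png

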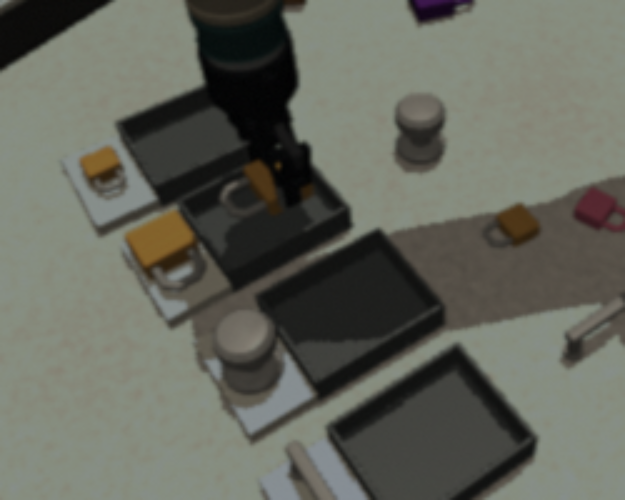

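The crop shows the large padlock held level at about (270,185) over its bin, with the shackle toward the ledge and room on all sides. I'll lower it.

```bash
python3 -m crank '[[[-1,0,0,0.015,0,0,0],[-1,0,0,0.010,0,0,0],[-1,0,0,0.003,0,0,0],[-1,0,0,0.002,0,0,0],[-1,0,0,0.001,0,0,0],[-1,0,0,0,0,0,0]]]'
python3 -m crank '[[[-1,0,0,0.001,0,0,0],[-1,0,0,0,0,0,0]]]'
```

```text
time_s: 8.9
tcp_pos: [0.6369, -0.0677, 0.0135]
tcp_rot: [0.0, -0.005, 1.0, -0.0]
contact_force: [0.2, 0.0, -3.0]
finger_gap: 0.597
finger_force: 53.3
time_s: 9.15
tcp_pos: [0.6367, -0.0677, 0.0124]
tcp_rot: [0.0, -0.005, 1.0, -0.0]
contact_force: [-0.6, 0.5, -2.9]
finger_gap: 0.595
finger_force: 53.3
```

```bash
python3 -m crank '[[[-1,0,0,0.001,0,0,0],[-1,0,0,0.001,0,0,0],[-1,0,0,0,0,0,0]]]'
python3 -m crank '[[[-1,0,0,0.001,0,0,0],[-1,0,0,0,0,0,0]]]'
```

```text
time_s: 9.52
tcp_pos: [0.6365, -0.0677, 0.0101]
tcp_rot: [-0.0, -0.005, 1.0, 0.0]
contact_force: [-0.5, -0.3, -3.8]
finger_gap: 0.596
finger_force: 53.3
time_s: 9.78
tcp_pos: [0.6368, -0.0677, 0.0095]
tcp_rot: [0.0, -0.005, 1.0, -0.0]
contact_force: [-0.2, -0.3, -2.5]
finger_gap: 0.591
finger_force: 53.4
```

```bash
python3 -m crank '[[[-1,0,0,0.001,0,0,0],[-1,0,0,0,0,0,0]]]'
python3 -m crank '[[[-1,0,0,0.001,0,0,0],[-1,0,0,0,0,0,0]]]'
```

```text
time_s: 10.02
tcp_pos: [0.6368, -0.0677, 0.0095]
tcp_rot: [0.0, -0.005, 1.0, -0.0]
contact_force: [-3.3, 1.6, 5.9]
finger_gap: 0.596
finger_force: 54.2
time_s: 10.28
tcp_pos: [0.6368, -0.0677, 0.0094]
tcp_rot: [0.0, -0.005, 1.0, -0.0]
contact_force: [-5.5, 0.8, 11.0]
finger_gap: 0.596
finger_force: 55.0
```

```bash
python3 -m crank '[[[0.36,0,0,0,0,0,0],[0.36,0,0,0,0,0,0],[0.36,0,0,0,0,0,0],[0.36,0,0,-0.01,0,0,0],[0.36,0,0,-0.02,0,0,0],[0.36,0,0,-0.04,0,0,0],[0.36,0,0,-0.05,0,0,0],[1,0,0,-0.03,0,0,0],[1,0,0,0,0,0,0]]]'
python3 - <<'E'
from h import *
to(.460,.076,.15)
E
```

```text
time_s: 11.4
tcp_pos: [0.6399, -0.0683, 0.1628]
tcp_rot: [0.005, -0.005, 1.0, -0.001]
contact_force: [0.7, -1.2, 0.6]
finger_gap: 1.001
finger_force: 0.0
tcp [ 0.6399 -0.0683  0.1628] xaxis [-1.    -0.01  -0.009] z [ 0.009 -0.002 -1.   ] tool shift [0.1785 0.1462 0.0109]
```

```bash
python3 -m crank '[[[1,0.03,0.024,0,0,0,0],[1,0.035,0.028,0,0,0,0],[1,0.04,0.033,0,0,0,0],[1,0.04,0.033,0,0,0,0],[1,0.023,0.018,0,0,0,0],[1,0.012,0.010,0,0,0,0],[1,0,0,0,0,0,0],[1,0,0,0,0,0,0]]]'
python3 - <<'E'
from h import *
to(.460,.076,.004)
p,d=env.camera("scene"); cv2.imwrite("pics/s2.png",cv2.resize(p[130:330,150:450],None,fx=2.5,fy=2.5)[...,::-1])
E
```

```text
time_s: 12.4
tcp_pos: [0.4565, 0.076, 0.1575]
tcp_rot: [0.001, -0.005, 1.0, -0.0]
contact_force: [0.1, 0.2, 0.1]
finger_gap: 0.998
finger_force: 0.0
tcp [0.4565 0.076  0.1575] xaxis [-1.    -0.01  -0.001] z [ 0.001 -0.    -1.   ] tool shift [-0.0034  0.      0.1535]
```

View pics/s2.png

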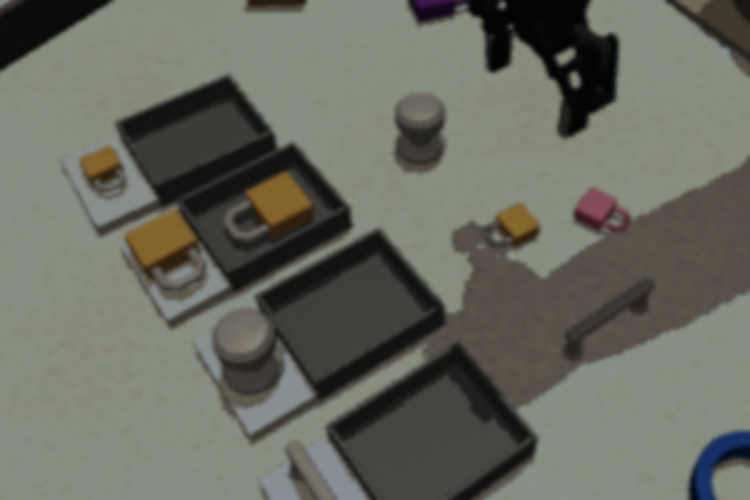

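The large padlock lies flat in its bin at (275,205), clear of the walls. The small one is still at (515,225) in the crop. Descending on it.

```bash
python3 -m crank '[[[1,-0.0035,0,0.03,0,0,0],[1,0,0,0.035,0,0,0],[1,0,0,0.035,0,0,0],[1,0,0,0.028,0,0,0],[1,0,0,0.016,0,0,0],[1,0,0,0.008,0,0,0],[1,0,0,0,0,0,0],[-1,0,0,0,0,0,0],[-1,0,0,0,0,0,0],[-1,0,0,0,0,0,0],[-1,0,0,0,0,0,0],[-1,0,0,0,0,0,0]]]' 30
python3 -m crank '[[[-1,0,0,0,0,0,0],[-1,0,0,0,0,0,0],[-1,0,0,0,0,0,0]]]'
```

```text
time_s: 13.95
tcp_pos: [0.4593, 0.0765, 0.0062]
tcp_rot: [0.001, -0.005, 1.0, -0.0]
contact_force: [-1.7, -0.6, 5.1]
finger_gap: 0.398
finger_force: 29.2
time_s: 14.32
tcp_pos: [0.4593, 0.0765, 0.0062]
tcp_rot: [0.001, -0.005, 1.0, -0.0]
contact_force: [-1.8, -0.2, 6.0]
finger_gap: 0.394
finger_force: 29.2
```

```bash
python3 -m crank '[[[-1,0,0,-0.01,0,0,0],[-1,0,0,-0.02,0,0,0],[-1,0,0,-0.03,0,0,0],[-1,0,0,-0.03,0,0,0],[-1,0,0,-0.02,0,0,0],[-1,0,0,0,0,0,0]]]'
python3 -m crank '[[[-1,-0.016,-0.024,0,0,0,0],[-1,-0.025,-0.035,0,0,0,0],[-1,-0.027,-0.040,0,0,0,0],[-1,-0.027,-0.040,0,0,0,0],[-1,-0.027,-0.040,0,0,0,0],[-1,-0.027,-0.040,0,0,0,0],[-1,-0.022,-0.032,0,0,0,0],[-1,-0.017,-0.023,0,0,0,0],[-1,0,0,0,0,0,0],[-1,0,0,0.03,0,0,0],[-1,0,0,0.03,0,0,0],[-1,0,0,0,0,0,0]]]'
python3 - <<'E'
from h import *
to(.650,-.196,.011)
E
```

```text
time_s: 15.08
tcp_pos: [0.4603, 0.0766, 0.1171]
tcp_rot: [0.002, -0.005, 1.0, 0.0]
contact_force: [0.6, -0.1, -1.3]
finger_gap: 0.394
finger_force: 29.6
time_s: 16.58
tcp_pos: [0.6452, -0.1932, 0.0511]
tcp_rot: [-0.004, -0.005, 1.0, 0.002]
contact_force: [-0.3, 0.7, -0.9]
finger_gap: 0.389
finger_force: 29.6
tcp [ 0.6452 -0.1932  0.0511] xaxis [-1.    -0.011  0.009] z [-0.009  0.004 -1.   ] tool shift [-0.0051 -0.003   0.04  ]
```

```bash
python3 -m crank '[[[-1,-0.004,-0.002,0.015,0,0,0],[-1,0,0,0.015,0,0,0],[-1,0,0,0.008,0,0,0],[-1,0,0,0,0,0,0],[-1,0,0,0,0,0,0]]]'
```

```text
time_s: 17.2
tcp_pos: [0.6539, -0.1977, 0.0177]
tcp_rot: [0.0, -0.005, 1.0, -0.0]
contact_force: [0.5, -0.0, -0.7]
finger_gap: 0.391
finger_force: 29.6
```

```bash
python3 -m crank '[[[-1,0,0,0.003,0,0,0],[-1,0,0,0.002,0,0,0],[-1,0,0,0.001,0,0,0],[-1,0,0,0,0,0,0]]]'
python3 -m crank '[[[-1,0,0,0.001,0,0,0],[-1,0,0,0,0,0,0]]]'
python3 -m crank '[[[-1,0,0,0.001,0,0,0],[-1,0,0,0,0,0,0]]]'
```

```text
time_s: 17.7
tcp_pos: [0.6534, -0.1975, 0.0112]
tcp_rot: [-0.0, -0.005, 1.0, 0.0]
contact_force: [-0.2, 0.1, -2.2]
finger_gap: 0.39
finger_force: 29.6
time_s: 17.95
tcp_pos: [0.6535, -0.1976, 0.0103]
tcp_rot: [0.0, -0.005, 1.0, -0.0]
contact_force: [-0.0, -0.1, -1.1]
finger_gap: 0.399
finger_force: 29.7
time_s: 18.2
tcp_pos: [0.6536, -0.1975, 0.0102]
tcp_rot: [0.0, -0.005, 1.0, -0.0]
contact_force: [-2.0, 1.3, 4.7]
finger_gap: 0.394
finger_force: 30.2
```

```bash
python3 -m crank '[[[0.1,0,0,0,0,0,0],[0.1,0,0,0,0,0,0],[0.1,0,0,0,0,0,0],[0.1,0,0,-0.01,0,0,0],[0.1,0,0,-0.02,0,0,0],[0.1,0,0,-0.04,0,0,0],[0.1,0,0,-0.05,0,0,0],[1,0,0,-0.03,0,0,0],[1,0,0,0,0,0,0],[1,0,0,0,0,0,0]]]'
python3 - <<'E'
from h import *
to(.474,-.066,.15)
E
```

```text
time_s: 19.45
tcp_pos: [0.6532, -0.1974, 0.1595]
tcp_rot: [0.0, -0.005, 1.0, 0.0]
contact_force: [0.3, 0.1, -0.9]
finger_gap: 0.999
finger_force: 0.0
tcp [ 0.6532 -0.1974  0.1595] xaxis [-1.   -0.01 -0.  ] z [ 0.  0. -1.] tool shift [0.1779 0.1332 0.0095]
```

```bash
python3 -m crank '[[[1,0.03,0.022,0,0,0,0],[1,0.035,0.026,0,0,0,0],[1,0.04,0.03,0,0,0,0],[1,0.04,0.03,0,0,0,0],[1,0.022,0.017,0,0,0,0],[1,0.011,0.008,0,0,0,0],[1,0,0,0,0,0,0],[1,0,0,0,0,0,0]]]'
python3 - <<'E'
from h import *
to(.474,-.066,.02)
p,d=env.camera("scene"); cv2.imwrite("pics/s3.png",cv2.resize(p[60:300,150:450],None,fx=2.5,fy=2.5)[...,::-1])
E
```

```text
time_s: 20.45
tcp_pos: [0.4753, -0.067, 0.1593]
tcp_rot: [0.0, -0.005, 1.0, -0.0]
contact_force: [-1.0, -0.2, 1.0]
finger_gap: 1.006
finger_force: 0.0
tcp [ 0.4753 -0.067   0.1593] xaxis [-1.    -0.01  -0.001] z [ 0.001 -0.    -1.   ] tool shift [0.0014 0.0011 0.1393]
```

View pics/s3.png

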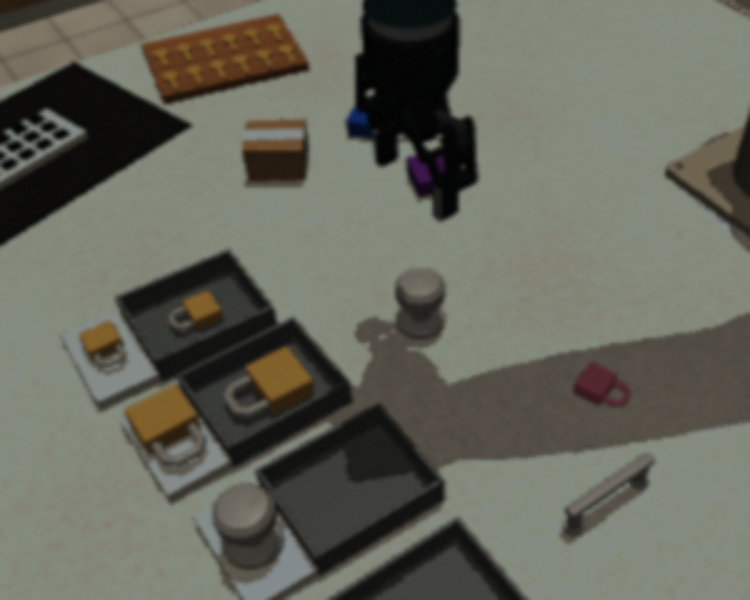

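Both padlocks lie flat in their bins, small at (195,312) and large at (270,380). The knob stands at (420,300), so I'll grip it by the straight band.

```bash
python3 -m crank '[[[1,0.001,0.001,0.03,0,0,0],[1,0,0,0.035,0,0,0],[1,0,0,0.03,0,0,0],[1,0,0,0.022,0,0,0],[1,0,0,0.014,0,0,0],[1,0,0,0.008,0,0,0],[1,0,0,0,0,0,0],[-1,0,0,0,0,0,0],[-1,0,0,0,0,0,0],[-1,0,0,0,0,0,0],[-1,0,0,0,0,0,0],[-1,0,0,0,0,0,0]]]' 50
python3 -m crank '[[[-1,0,0,0,0,0,0],[-1,0,0,0,0,0,0],[-1,0,0,-0.005,0,0,0],[-1,0,0,-0.02,0,0,0],[-1,0,0,-0.03,0,0,0],[-1,0,0,-0.03,0,0,0],[-1,0,0,-0.015,0,0,0],[-1,0,0,0,0,0,0],[-1,0,0,0,0,0,0]]]'
python3 - <<'E'
from h import *
to(.640,.071,.12)
p,d=env.camera("scene"); cv2.imwrite("pics/s4.png",cv2.resize(p[60:260,220:420],None,fx=2.5,fy=2.5)[...,::-1])
E
```

```text
time_s: 22.0
tcp_pos: [0.474, -0.0658, 0.0214]
tcp_rot: [0.001, -0.005, 1.0, -0.001]
contact_force: [-1.6, -1.2, 5.3]
finger_gap: 0.564
finger_force: 51.8
time_s: 23.12
tcp_pos: [0.472, -0.065, 0.1191]
tcp_rot: [-0.001, -0.005, 1.0, 0.0]
contact_force: [0.3, -0.4, -2.7]
finger_gap: 0.565
finger_force: 52.3
tcp [ 0.472  -0.065   0.1191] xaxis [-1.    -0.01   0.002] z [-0.002  0.001 -1.   ] tool shift [-0.1693  0.1343 -0.0012]
```

View pics/s4.png

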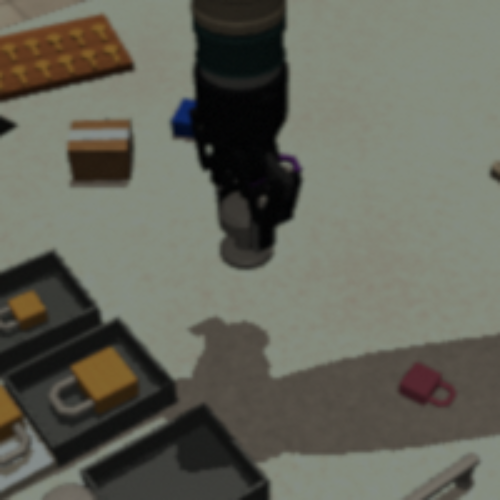

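The knob hangs upright in the gripper at (245,230). Carrying it to its bin.

```bash
python3 -m crank '[[[-1,-0.016,0.013,0,0,0,0],[-1,-0.022,0.018,0,0,0,0],[-1,-0.027,0.022,0,0,0,0],[-1,-0.027,0.022,0,0,0,0],[-1,-0.027,0.022,0,0,0,0],[-1,-0.022,0.018,0,0,0,0],[-1,-0.016,0.012,0,0,0,0],[-1,-0.008,0.007,0,0,0,0],[-1,0,0,0,0,0,0],[-1,0,0,0.03,0,0,0],[-1,0,0,0.03,0,0,0],[-1,0,0,0,0,0,0]]]'
python3 -m crank '[[[-1,0,0,0.015,0,0,0],[-1,0,0,0.01,0,0,0],[-1,0,0,0,0,0,0],[-1,0,0,0,0,0,0]]]'
```

```text
time_s: 24.68
tcp_pos: [0.6329, 0.0698, 0.0573]
tcp_rot: [-0.004, -0.005, 1.0, -0.0]
contact_force: [-1.1, 0.0, -2.3]
finger_gap: 0.562
finger_force: 52.4
time_s: 25.18
tcp_pos: [0.6372, 0.0703, 0.0358]
tcp_rot: [0.0, -0.005, 1.0, -0.0]
contact_force: [-0.3, 0.2, -1.8]
finger_gap: 0.558
finger_force: 52.5
```

```bash
python3 -m crank '[[[-1,0,0,0.004,0,0,0],[-1,0,0,0.003,0,0,0],[-1,0,0,0.001,0,0,0],[-1,0,0,0,0,0,0]]]'
python3 -m crank '[[[-1,0,0,0.001,0,0,0],[-1,0,0,0,0,0,0]]]'
python3 -m crank '[[[-1,0,0,0.001,0,0,0],[-1,0,0,0,0,0,0]]]'
```

```text
time_s: 25.68
tcp_pos: [0.6367, 0.0703, 0.0272]
tcp_rot: [-0.0, -0.005, 1.0, 0.0]
contact_force: [0.1, 0.1, -2.5]
finger_gap: 0.564
finger_force: 52.5
time_s: 25.92
tcp_pos: [0.6367, 0.0703, 0.0263]
tcp_rot: [-0.0, -0.005, 1.0, -0.0]
contact_force: [0.6, 0.7, -1.9]
finger_gap: 0.564
finger_force: 52.5
time_s: 26.18
tcp_pos: [0.6369, 0.0703, 0.0255]
tcp_rot: [0.0, -0.005, 1.0, -0.0]
contact_force: [0.2, 0.1, -0.8]
finger_gap: 0.561
finger_force: 52.6
```

```bash
python3 -m crank '[[[-1,0,0,0.001,0,0,0],[-1,0,0,0,0,0,0]]]'
python3 -m crank '[[[0.36,0,0,0,0,0,0],[0.36,0,0,0,0,0,0],[0.36,0,0,0,0,0,0],[0.36,0,0,-0.01,0,0,0],[0.36,0,0,-0.02,0,0,0],[0.36,0,0,-0.04,0,0,0],[0.36,0,0,-0.05,0,0,0],[1,0,0,-0.02,0,0,0],[1,0,0,0,0,0,0],[1,0,0,0,0,0,0]]]'
python3 - <<'E'
from h import *
to(.464,.206,.15)
E
```

```text
time_s: 26.42
tcp_pos: [0.6369, 0.0703, 0.0255]
tcp_rot: [0.0, -0.005, 1.0, -0.0]
contact_force: [-2.9, -0.1, 4.6]
finger_gap: 0.561
finger_force: 53.2
time_s: 27.68
tcp_pos: [0.6362, 0.0703, 0.164]
tcp_rot: [-0.0, -0.005, 1.0, -0.0]
contact_force: [-0.9, 0.7, -0.2]
finger_gap: 1.002
finger_force: 0.0
tcp [0.6362 0.0703 0.164 ] xaxis [-1.    -0.01   0.001] z [-0.001 -0.    -1.   ] tool shift [0.1708 0.1375 0.0141]
```

```bash
python3 -m crank '[[[1,0.03,0.024,0,0,0,0],[1,0.035,0.028,0,0,0,0],[1,0.035,0.03,0,0,0,0],[1,0.035,0.03,0,0,0,0],[1,0.024,0.017,0,0,0,0],[1,0.012,0.0085,0,0,0,0],[1,0,0,0,0,0,0],[1,0,0,0,0,0,0]]]'
python3 - <<'E'
from h import *
to(.464,.206,.011)
p,d=env.camera("scene"); cv2.imwrite("pics/s5.png",cv2.resize(p[100:380,150:470],None,fx=2,fy=2)[...,::-1])
E
```

```text
time_s: 28.68
tcp_pos: [0.4653, 0.2056, 0.1641]
tcp_rot: [0.0, -0.005, 1.0, -0.0]
contact_force: [0.7, 0.7, 0.4]
finger_gap: 1.0
finger_force: 0.0
tcp [0.4653 0.2056 0.1641] xaxis [-1.    -0.009 -0.   ] z [ 0. -0. -1.] tool shift [0.0014 0.0004 0.1531]
```

View pics/s5.png

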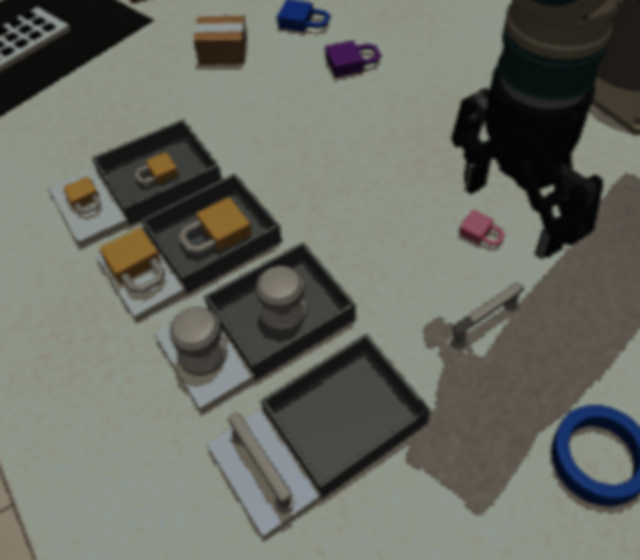

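The knob stands upright in its bin at (280,300). The pull is at (487,315), unmoved, so I'll grip the middle of its bar.

```bash
python3 -m crank '[[[1,0.001,0.0005,0.035,0,0,0],[1,0,0,0.035,0,0,0],[1,0,0,0.035,0,0,0],[1,0,0,0.025,0,0,0],[1,0,0,0.014,0,0,0],[1,0,0,0.008,0,0,0],[1,0,0,0,0,0,0],[-1,0,0,0,0,0,0],[-1,0,0,0,0,0,0],[-1,0,0,0,0,0,0],[-1,0,0,0,0,0,0],[-1,0,0,0,0,0,0]]]' 40
python3 -m crank '[[[-1,0,0,0,0,0,0],[-1,0,0,0,0,0,0],[-1,0,0,0,0,0,0],[-1,0,0,0,0,0,0]]]'
```

```text
time_s: 30.22
tcp_pos: [0.4636, 0.2067, 0.0126]
tcp_rot: [0.0, -0.005, 1.0, 0.0]
contact_force: [-0.2, -0.4, 2.5]
finger_gap: 0.13
finger_force: 40.1
time_s: 30.72
tcp_pos: [0.4636, 0.2067, 0.0126]
tcp_rot: [0.0, -0.005, 1.0, 0.0]
contact_force: [-0.3, -0.0, 5.2]
finger_gap: 0.131
finger_force: 40.6
```

```bash
python3 -m crank '[[[-1,0,0,-0.01,0,0,0],[-1,0,0,-0.02,0,0,0],[-1,0,0,-0.03,0,0,0],[-1,0,0,-0.03,0,0,0],[-1,0,0,-0.01,0,0,0],[-1,0,0,0,0,0,0]]]'
python3 -m crank '[[[-1,-0.016,0,0,0,0,0],[-1,-0.025,0,0,0,0,0],[-1,-0.035,0.001,0,0,0,0],[-1,-0.035,0.001,0,0,0,0],[-1,-0.035,0,0,0,0,0],[-1,-0.025,0,0,0,0,0],[-1,-0.014,0,0,0,0,0],[-1,0,0,0,0,0,0],[-1,0,0,0.02,0,0,0],[-1,0,0,0.02,0,0,0],[-1,0,0,0,0,0,0],[-1,0,0,0,0,0,0]]]'
python3 - <<'E'
from h import *
to(.650,.2105,.017)
p,d=env.camera("scene"); cv2.imwrite("pics/s6.png",cv2.resize(p[200:400,200:420],None,fx=2.5,fy=2.5)[...,::-1])
E
```

```text
time_s: 31.48
tcp_pos: [0.4637, 0.2066, 0.1126]
tcp_rot: [0.0, -0.005, 1.0, 0.0]
contact_force: [-0.4, -0.0, -1.9]
finger_gap: 0.127
finger_force: 39.8
time_s: 32.98
tcp_pos: [0.6478, 0.2105, 0.0719]
tcp_rot: [-0.0, -0.005, 1.0, -0.0]
contact_force: [1.1, 0.2, -0.8]
finger_gap: 0.132
finger_force: 39.8
tcp [0.6478 0.2105 0.0719] xaxis [-1.    -0.01   0.001] z [-0.001 -0.    -1.   ] tool shift [-0.0023  0.      0.0549]
```

View pics/s6.png

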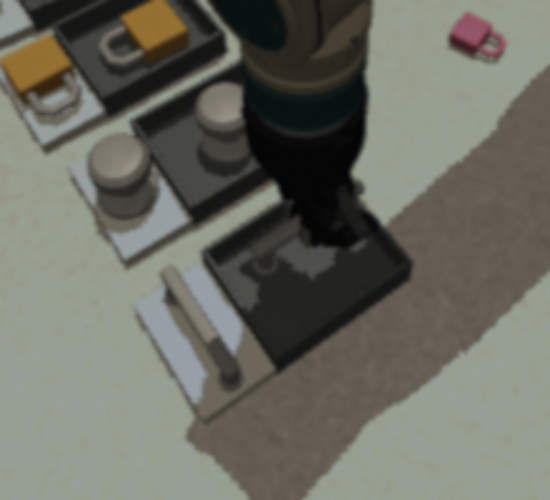

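The pull is held level over its bin, with the front foot at (265,262). Lowering it.

```bash
python3 -m crank '[[[-1,-0.002,0,0.02,0,0,0],[-1,0,0,0.02,0,0,0],[-1,0,0,0.008,0,0,0],[-1,0,0,0.003,0,0,0],[-1,0,0,0,0,0,0],[-1,0,0,0,0,0,0]]]'
python3 -m crank '[[[-1,0,0,0.002,0,0,0],[-1,0,0,0,0,0,0]]]'
python3 -m crank '[[[-1,0,0,0.001,0,0,0],[-1,0,0,0,0,0,0]]]'
python3 -m crank '[[[-1,0,0,0.001,0,0,0],[-1,0,0,0,0,0,0]]]'
```

```text
time_s: 33.78
tcp_pos: [0.651, 0.2106, 0.022]
tcp_rot: [0.001, -0.005, 1.0, 0.0]
contact_force: [0.3, -0.0, -1.0]
finger_gap: 0.126
finger_force: 39.7
time_s: 34.02
tcp_pos: [0.6504, 0.2105, 0.0195]
tcp_rot: [0.0, -0.005, 1.0, 0.0]
contact_force: [-0.3, 0.7, -1.7]
finger_gap: 0.128
finger_force: 39.8
time_s: 34.28
tcp_pos: [0.6502, 0.2104, 0.0182]
tcp_rot: [-0.0, -0.005, 1.0, -0.0]
contact_force: [0.7, -0.8, -1.4]
finger_gap: 0.129
finger_force: 39.8
time_s: 34.52
tcp_pos: [0.6502, 0.2104, 0.0172]
tcp_rot: [-0.0, -0.005, 1.0, -0.0]
contact_force: [1.0, -0.6, -0.7]
finger_gap: 0.124
finger_force: 39.8
```

```bash
python3 -m crank '[[[-1,0,0,0.001,0,0,0],[-1,0,0,0,0,0,0]]]'
python3 -m crank '[[[-1,0,0,0.0005,0,0,0],[-1,0,0,0,0,0,0]]]'
```

```text
time_s: 34.78
tcp_pos: [0.6505, 0.2105, 0.0167]
tcp_rot: [0.0, -0.005, 1.0, 0.0]
contact_force: [-1.4, -0.5, 1.6]
finger_gap: 0.127
finger_force: 40.0
time_s: 35.02
tcp_pos: [0.6505, 0.2105, 0.0166]
tcp_rot: [0.0, -0.005, 1.0, -0.0]
contact_force: [-2.7, -0.4, 5.4]
finger_gap: 0.13
finger_force: 40.5
```

It's down and touching the floor. I'll release, rise, and back away from the view.

```bash
python3 -m crank '[[[-0.4,0,0,0,0,0,0],[-0.4,0,0,0,0,0,0],[-0.4,0,0,0,0,0,0],[-0.4,0,0,-0.01,0,0,0],[-0.4,0,0,-0.02,0,0,0],[-0.4,0,0,-0.04,0,0,0],[-0.4,0,0,-0.05,0,0,0],[-0.4,0,0,-0.05,0,0,0],[-0.4,0.04,0,-0.02,0,0,0],[-0.4,0.05,0,0,0,0,0],[-0.4,0.05,0,0,0,0,0],[-0.4,0.05,0,0,0,0,0]]]'
python3 -m crank '[[[-0.4,0,0,0,0,0,0],[-0.4,0,0,0,0,0,0]]]'
python3 - <<'E'
from h import *
p,d=env.camera("scene"); cv2.imwrite("pics/s7.png",cv2.resize(p[100:380,150:470],None,fx=2,fy=2)[...,::-1])
E
```

```text
time_s: 36.52
tcp_pos: [0.4594, 0.2086, 0.2078]
tcp_rot: [0.001, -0.005, 1.0, 0.0]
contact_force: [0.2, 0.4, 0.2]
finger_gap: 0.299
finger_force: 0.0
time_s: 36.78
tcp_pos: [0.4616, 0.2089, 0.2076]
tcp_rot: [0.002, -0.005, 1.0, 0.0]
contact_force: [0.1, 0.7, 0.0]
finger_gap: 0.301
finger_force: 0.0
```

View pics/s7.png

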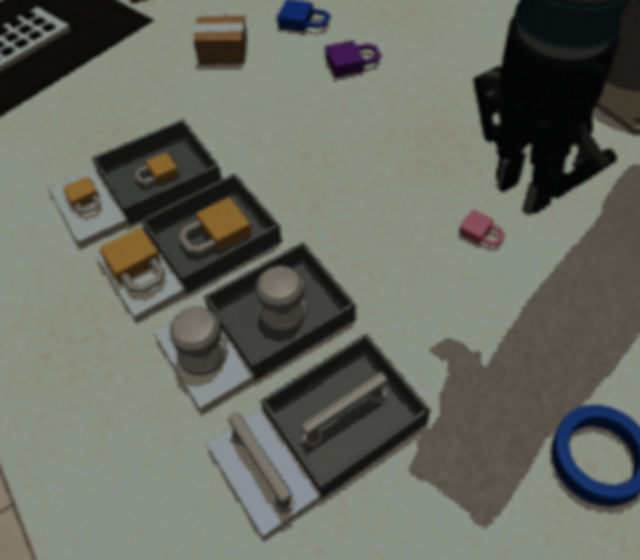

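All four pieces rest upright or flat in the right bins: small padlock (155,170), large padlock (220,225), knob (280,300), pull (345,405). The tape roll and carton are unmoved, and the arm is clear.

```bash
python3 -c "
from bench import env
print(env.close_job())"
```

```text
the job is handed in; nothing more can be done
None
```

The job is handed in: the large padlock, small padlock, knob and pull each rest in their matching bin as they lay before, and the tape roll and carton weren't touched (about 37 s of the 99 s used).

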